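Slide the gauge cover onto its hidden dowels and hold it home

TASK

Pick up the blue gauge cover by its grey column and set it on the aluminium nest between the two cheeks, its edge flush with the red-marked front end, so that it rides on the dowel tops. Then slide it towards the far end until it drops onto the four dowels hidden under it, and press it down fully home, so that its sprung foot reads the white part. Finish while still gripping the column and holding the cover down, and leave the bench timer, the calculator and the bottle alone.

Things in the scene. Friction and masses are not known exactly. Their poses are not given: they have to be found in the camera images.
- cover: Loose blue plate, 120 (its x) x 84 (y) x 18 mm thick, about 0.44 kg (give or take a fifth), flat on the right of the bench. Origin: centre of its underside, z up. On its top stands a grey grip column (see cover_column). In its underside: four blind holes 14 (x) x 16 (y) mm, 14 deep, at x = +-28, y = +-27 mm, and a central 32 mm pocket with the gauge foot. A half turn about z makes no difference.
- cover_column (a point): Point on the cover's centre line 38 mm above its underside: middle of the grey grip column, 36 (cover x) x 30 (cover y) mm, from 18 to 58 mm above the underside. Grip it from above across its 30 mm (along y); fingertips may rest on the plate. A red stem, 8 mm thick, stands 6 mm out of its top and rises with the gauge. A hard grip can hold the cover tilted; a light one lets it level.
- gauge (a joint): Sprung gauge foot, m: 0 at rest (tip 1 mm inside the cover's underside), grows as it is pushed up. About 3 N starts it, then 2 N more per mm. With the cover fully home it reads about 4 to 6 mm (the white part's height varies); the spring lifts the cover by 3 mm or more unless it is pressed down with some 6 to 12 N.
- nest: Fixed aluminium nest on the left of the bench, 148 x 112 x 35 mm high. Origin: on the bench under it, z up; x is the slide direction, from the front end (x = -72 mm) to the far end (x = +76 mm). Two cheeks along x guide the cover, 88 mm apart up to 30 mm height and flared above. With the cover's edge flush with the front end, the cover's centre is at x = -12 mm.
- nest_front (a point): Middle of the top edge of the nest's base slab at its front end (nest x = -72 mm, 12 mm above the bench); a red line across the end face marks this end.
- nest_deck (a point): Point on the nest's centre line (x = 0) 18 mm above the bench, level with the top of the dark carriage between the cheeks. On the carriage: four 10 mm dowels at +-28 (x), +-27 mm (y) about its centre, tops 10 mm higher, and a white part of 24 mm diameter, top 5 to 7 mm higher. Fully home the cover's underside is at this height.
- nest_far (a point): Middle of the top edge of the base slab at the far end (x = +76 mm, 12 mm high). The carriage's centre is at nest y = 0 and anywhere from x = +2 to +16 mm, new each time: find it by feel or sight. The cover's underside rides 28 mm above the bench on the dowel tops and drops where the centres agree within 2 mm along x, 3 mm along y.
- timer: Loose white bench timer, 62 x 66 x 19 mm, between cover and nest. Origin: centre of its underside. To be left alone.
- calculator: Loose dark calculator, 118 x 68 x 13 mm, right of the cover. Origin: centre of its underside. To be left alone.
- bottle: Loose small bottle with red cap, 46 mm diameter, 88 mm high, behind the nest. Origin: centre of its underside. To be left alone.
Not all that is in view belongs to the job. What is shaped like the nest but brown is not meant.

How it is judged:
By the outcome, as a careful person would: the job done as asked, in the order asked, and still so for the second after the job is handed in, while the arm keeps its last pose, push and grip.
It also fails if it takes over 64 s, if anything falls off the work surface, if the arm or the gripper's body presses on something with over 40 N, if the wrist force passes 120 N, or if a joint passes its speed limit or range.

ROBOT

A 6-joint arm with a two-finger parallel gripper is mounted at the origin on a cart in front of the work surface, level with it; the furniture and walls round the work are solid. World frame = base frame: x ahead of the robot, y to its left, z up, the work surface at z = 0. Lengths are in m, angles in rad, forces in N, time in s.
With the tool pointing down it reaches from about 0.325 to 0.875 m from the base axis. Payload 4.4 kg.
Tool frame: the origin (TCP) lies between the finger pads; the fingertips stand 11 mm ahead of it and the grasp point (between the pads) lies 8 mm behind it (env.tcp_to_tips is the distance from the TCP to the fingertips, in m); x points along the fingers, z is the direction in which the jaws open and shut, and the axes are right-handed (so a half turn about x gives the same grasp; the last joint's range is limited). The gripper opens to 85 mm and grips with 20 to 120 N. Pads are 22 mm wide; open, the fingers measure 114 mm over their backs; the gripper's body (76 mm by 85 mm) begins 54 mm behind the grasp point. The pads swing forward as they close: fully open they stand 13 mm farther back than shut.
Start: joints at [-1.444, 0.207, 1.542, -0, 1.393, -0.15], TCP at [0.157, -0.553, 0.242] pointing down, gripper open.
Joint ranges: [-2.73, 2.73], [-0.86, 2.22], [0.23, 2.46], [-1.11, 4.25], [0.08, 2.63], [-2.82, 2.82]. Speed limits (rad/s): [2.79, 2.79, 3.14, 3.14, 3.14, 3.14].

INTERFACE

Orientations are given as a 3x3 rotation matrix whose columns are the frame's x, y, z axes.
In Python, from station import env gives the robot as it stands. Calls block until the motion is done:
- env.reach(position, orientation): joint-space move of the TCP to a pose.
- env.movel(position, ori=None, speed=0.15): straight line of the TCP; ori=None keeps the orientation; speed is the mean speed in m/s.
- env.set_joints(angles): joint-space move.
- env.command_gripper(opening): finger opening in m; the grip force is fixed at half the most; returns when the fingers have stopped.
- env.sleep(seconds).
- env.ik(position, orientation): joint angles nearest the present ones, or None.
- env.observe(): the state.
- env.camera(name): name is "side" or "top"; returns a dict with "color" (480x640x3 uint8, red, green, blue), "range_z" (480x640 float32, m along the optical axis (not along the pixel's ray), 0 where there is no reading), "camera_matrix" (3x3 intrinsics, pixels), "eye" and "rotation" of the camera in the world. Camera axes: x right, y down, z forward; pixel columns grow to the right and rows downward; lengths in m; the calibration is good to about 2 mm. A picture is of the moment at which its call begins.
A pose or a line that the arm cannot do raises env.MotionError and nothing moves.
- env.close_job(): hands the job in, once; it reports no verdict.
The state is a dict: "time_s": time; "joints": joint angles; "joint_velocities": joint speeds; "joint_torque": joint torques, N m; "position": TCP position; "orientation": TCP orientation; "contact_force": force on the tool from outside, world axes, zero at the start; "ft_torque": the same for the moment, N m; "width": finger opening in m.
Only numpy, scipy, OpenCV 4.12 (cv2) and the standard library are available. Lean on these libraries where they do the work, as an engineer would, in place of code of your own. Each camera call takes 0.05 s, during which the arm holds its last target. There are 200 camera calls.

## Working session

There is one attempt and no reset: what is moved stays moved. The work goes in short steps, each a Python script; the robot and the scene stay as the last script left them, time stands still between calls to the robot, and variables do not carry over. Pictures are saved under pics/ and viewed, about 8 in all and at most 12, crops included, and the job is handed in when it is done.

```bash
ls; mkdir -p pics; python3 - <<'E'
from station import env
import cv2,numpy as np
for n in ("top","side"):
    c=env.camera(n); cv2.imwrite(f"pics/{n}0.png",c["color"][:,:,::-1]); np.savez(f"{n}0.npz",**c)
    print(n,c["camera_matrix"].tolist(),c["eye"],c["rotation"].tolist())
o=env.observe();print({k:np.round(v,3) for k,v in o.items()})
E
```

```text
pics
top [[591.0244085145436, 0.0, 323.91938497680695], [0.0, 591.0244085145436, 244.0720759162029], [0.0, 0.0, 1.0]] [ 0.27543414 -0.05892079  1.6031354 ] [[0.0003036792691259457, -0.9836784923032776, 0.17993479807655852], [-0.99999834220538, -0.0006217724652681435, -0.0017114279105232347], [0.0017953733296968268, -0.17993398005644126, -0.9836770503857734]]
side [[517.5061903617404, 0.0, 317.77067860896176], [0.0, 517.5061903617404, 249.74679502630315], [0.0, 0.0, 1.0]] [ 0.96160728 -1.13603869  1.05489408] [[0.9462495304163611, 0.20160720713736513, -0.25291571761574616], [0.3230782724342132, -0.6260123878898782, 0.709738628009873], [-0.015239949728939649, -0.7533014165914492, -0.6574988362678487]]
{'time_s': np.float64(0.1), 'joints': array([-1.445,  0.207,  1.543,  0.   ,  1.393, -0.15 ]), 'joint_velocities': array([-0.001, -0.003, -0.001, -0.   , -0.002, -0.   ]), 'joint_torque': array([-1.0000e-03, -3.8410e+01, -2.9255e+01, -0.0000e+00,  5.0000e-03,
        0.0000e+00]), 'position': array([ 0.157, -0.552,  0.241]), 'orientation': array([[-0.   ,  0.962,  0.273],
       [ 0.002,  0.273, -0.962],
       [-1.   ,  0.   , -0.002]]), 'contact_force': array([0.893, 0.308, 0.427]), 'ft_torque': array([0.029, 0.045, 0.03 ]), 'width': np.float64(0.085)}
```

View pics/top0.png

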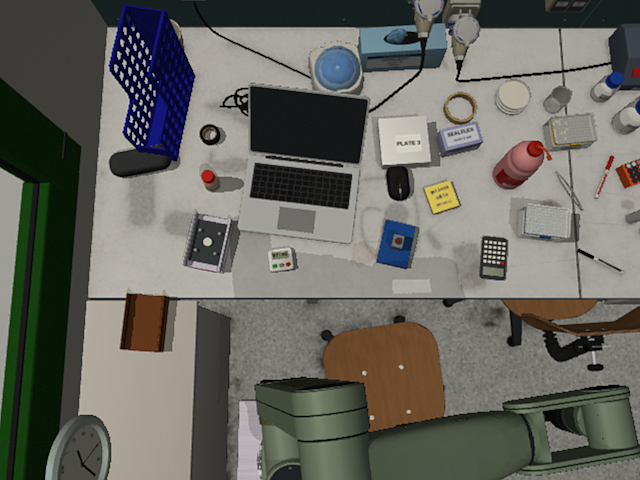

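View pics/side0.png

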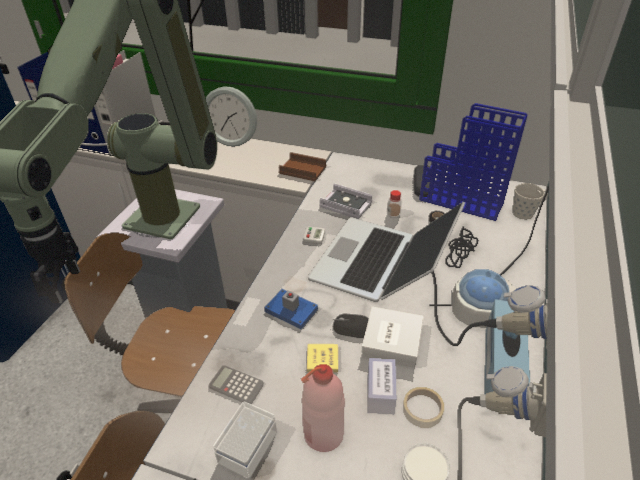

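Two candidates look like the nest: an aluminium one at top (208,241) and a brown one at (145,322). The cover candidates are the blue plate with a grey column at (397,243), the blue tray at (150,80) and the blue scale at (337,68). I choose the aluminium nest at (208,241) and the blue plate at (397,243), and will check both in one close crop.

```bash
python3 - <<'E'
import cv2,numpy as np
I=cv2.imread("pics/top0.png")
a=I[205:275,178:244];b=I[210:280,368:434]
s=np.hstack([cv2.resize(x,None,fx=6,fy=6,interpolation=cv2.INTER_CUBIC) for x in(a,b)])
for off,x0,y0 in((0,178,205),(396,368,210)):
    for u in range(0,66,10):
        cv2.putText(s,str(x0+u),(off+u*6,8),0,.3,(0,255,255),1);cv2.line(s,(off+u*6,10),(off+u*6,14),(0,255,255),1)
    for v in range(0,70,10):
        cv2.putText(s,str(y0+v),(off,v*6+4),0,.3,(0,255,255),1)
cv2.imwrite("pics/crop1.png",s)
E
```

```text
(no output)
```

View pics/crop1.png

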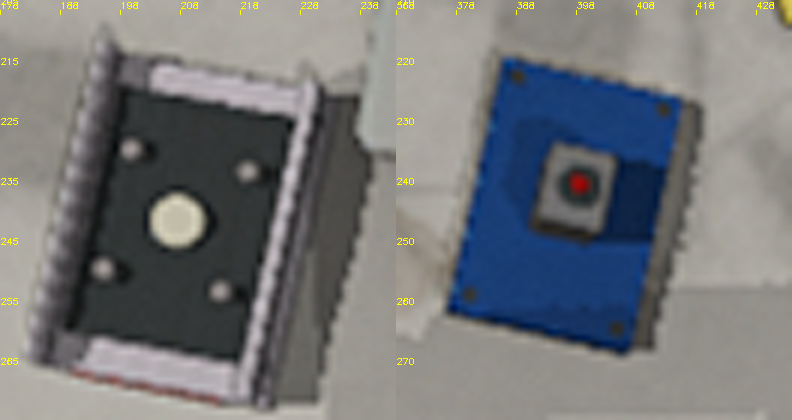

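The crop shows the aluminium nest with its red front line at the near end, from (190,266) to (215,272), so slide +x points away from the robot. The four dowels are at (199.8,229.8), (219.2,233.5), (195.2,249.7) and (214.7,253.5), and the white part is at (207.5,241.7). The blue cover shows its column and red stem at (398.6,240.5).

```bash
cat > h.py <<'E'
import numpy as np,cv2
def load(n): return dict(np.load(n))
def w(c,px,z):
    """pixels -> world points on plane z"""
    px=np.atleast_2d(px).astype(float);K=c["camera_matrix"]
    r=np.c_[(px-K[:2,2])/[K[0,0],K[1,1]],np.ones(len(px))]@c["rotation"].T
    return c["eye"]+r*((z-c["eye"][2])/r[:,2])[:,None]
E
python3 - <<'E'
from h import *
np.set_printoptions(precision=4,suppress=True)
t=load("top0.npz");s=load("side0.npz")
f=lambda p:(np.array(p)+.5)/6-.5
D=w(t,f([[131,149],[248,172],[103,268],[220,291]])+[178,205],.028)[:,:2]
print("dowels",D,"c",D.mean(0)); ex=(D[0]+D[1]-D[2]-D[3])/2;ey=(D[0]+D[2]-D[1]-D[3])/2
print("ex",np.linalg.norm(ex),np.arctan2(*ex[::-1]),"ey",np.linalg.norm(ey),np.arctan2(-ey[0],ey[1]))
print("white",w(t,f([[178,221]])+[178,205],.024)[0])
R=w(t,f([[70,371],[220,403]])+[178,205],.010)[:,:2];print("red ends",R)
C=w(t,f([[107,58],[291,100],[234,353],[51,313]])+[368,210],.018)[:,:2]
ex=(C[0]+C[1]-C[2]-C[3])/2;ey=(C[0]+C[3]-C[1]-C[2])/2
print("cover c",C.mean(0),np.linalg.norm(ex),np.arctan2(*ex[::-1]),np.linalg.norm(ey),np.arctan2(-ey[0],ey[1]))
print("stem",w(t,f([[183,183]])+[368,210],.064)[0])
# colour segmentation
for n,c in(("top",t),("side",s)):
    h=cv2.cvtColor(c["color"],cv2.COLOR_RGB2HSV);win=np.zeros(h.shape[:2],bool)
    if n=="top":win[210:280,368:434]=1
    else:win[275:335,255:325]=1
    m=win&(h[...,0]>100)&(h[...,0]<125)&(h[...,1]>120)
    red=win&((h[...,0]<8)|(h[...,0]>172))&(h[...,1]>150)
    P=np.argwhere(m)[:,::-1]; r=cv2.minAreaRect(w(c,P,.018)[:,:2].astype(np.float32)*1000)
    print(n,"blue rect",r,"red",np.argwhere(red)[:,::-1].mean(0),w(c,np.argwhere(red)[:,::-1].mean(0),.064)[0] if red.any() else 0)
I=s["color"][175:225,310:380,::-1];cv2.imwrite("pics/crop2.png",cv2.resize(I,None,fx=11,fy=11,interpolation=cv2.INTER_CUBIC))
E
```

```text
dowels [[0.6039 0.2771]
 [0.5933 0.2237]
 [0.5491 0.2876]
 [0.5386 0.2345]] c [0.5712 0.2557]
ex 0.055742147084036214 -0.19277911405182702 ey 0.054253581045902034 -0.19549481395726934
white [0.5714 0.2554 0.024 ]
red ends [[0.5048 0.3046]
 [0.4902 0.2362]]
cover c [ 0.5663 -0.2584] 0.1207452156482262 -0.23595997700995724 0.08514561651039075 -0.2238649850637283
stem [ 0.5678 -0.2582  0.064 ]
top blue rect ((566.7952880859375, -257.7696228027344), (83.35990142822266, 120.07295227050781), 76.859619140625) red [397.875 240.125] [ 0.5677 -0.2577  0.064 ]
side blue rect ((568.3583374023438, -259.84796142578125), (80.18075561523438, 116.46361541748047), 77.61739349365234) red [289.5 294. ] [ 0.5667 -0.2585  0.064 ]
```

View pics/crop2.png

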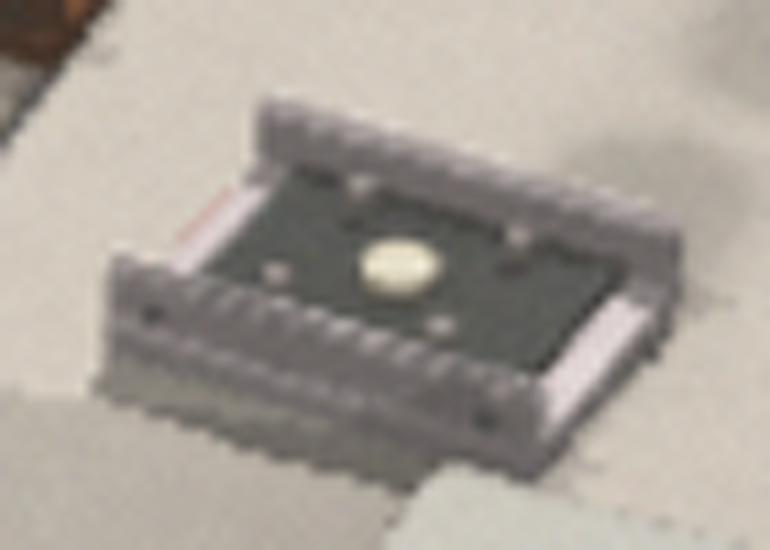

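```bash
python3 - <<'E'
from h import *
np.set_printoptions(precision=4,suppress=True)
t=load("top0.npz");s=load("side0.npz")
f=lambda p,k:(np.array(p)+.5)/k-.5
D=w(s,f([[360,184],[518,236],[275,271],[441,325]],11)+[310,175],.028)[:,:2]
print("side dowels",D,D.mean(0)); print("white",w(s,f([[400,266]],11)+[310,175],.024)[0])
Ct=w(t,f([[35,365],[105,30],[264,408],[318,78]],6)+[178,205],.035)[:,:2]
Cs=w(s,f([[265,100],[680,235],[112,262],[545,390]],11)+[310,175],.035)[:,:2]
y=-.194;ex=np.array([np.cos(y),np.sin(y)]);ey=np.array([-ex[1],ex[0]])
for C in(Ct,Cs):
    d=C[[1,3]]-C[[0,2]];print(C,"len",np.linalg.norm(d,axis=1),np.arctan2(d[:,1],d[:,0]),"origin",C.mean(0)-.002*ex)
    print("local",(C-[.5712,.2557])@np.c_[ex,ey])
R=np.array([[.5048,.3046],[.4902,.2362]]);print("red local",(R-[.5712,.2557])@np.c_[ex,ey])
E
```

```text
side dowels [[0.5479 0.2898]
 [0.6028 0.2776]
 [0.5365 0.237 ]
 [0.5931 0.2254]] [0.5701 0.2575]
white [0.5709 0.2566 0.024 ]
[[0.5039 0.3147]
 [0.6576 0.2895]
 [0.4846 0.2119]
 [0.6353 0.1921]] len [0.1557 0.152 ] [-0.1623 -0.1301] origin [0.5684 0.2524]
local [[-0.0774  0.0449]
 [ 0.0783  0.0498]
 [-0.0765 -0.0597]
 [ 0.0752 -0.05  ]]
[[0.5083 0.3158]
 [0.6527 0.2836]
 [0.4902 0.217 ]
 [0.6343 0.1941]] len [0.1479 0.1459] [-0.2191 -0.1579] origin [0.5694 0.253 ]
local [[-0.0733  0.0468]
 [ 0.0746  0.0431]
 [-0.072  -0.0536]
 [ 0.0738 -0.0483]]
red local [[-0.0746  0.0352]
 [-0.0757 -0.0347]]
```

```bash
cat >> h.py <<'E'
def ori(yaw,sgn=-1):
    z=sgn*np.array([-np.sin(yaw),np.cos(yaw),0]);x=np.array([0,0,-1.]);return np.c_[x,np.cross(z,x),z]
def st(env,msg=""):
    o=env.observe();print(msg,"t%.2f"%o["time_s"],"p",np.round(o["position"],4),"F",np.round(o["contact_force"],1),"T",np.round(o["ft_torque"],2),"w%.4f"%o["width"]);return o
E
python3 - <<'E'
from h import *
from station import env
O=ori(-.228)
for s in(-1,1):
    print(s,[env.ik([.5672,-.2582,.12],ori(-.228,s)),env.ik([.57,.2565,.12],ori(-.194,s))])
env.reach([.5672,-.2582,.13],O);st(env,"above")
env.movel([.5672,-.2582,.036],speed=.1);st(env,"down")
env.command_gripper(.02);st(env,"grip")
env.sleep(.2)
env.movel([.5672,-.2582,.06],speed=.08);env.sleep(.2);st(env,"lift")
c=env.camera("top");np.savez("top1.npz",**c)
d=env.camera("side")
A=cv2.resize(c["color"][200:300,340:450,::-1],(440,400),interpolation=cv2.INTER_CUBIC);B=cv2.resize(d["color"][240:340,240:340,::-1],(400,400),interpolation=cv2.INTER_CUBIC)
cv2.imwrite("pics/lift.png",cv2.resize(np.hstack([A,B]),(800,381)))
E
```

```text
-1 [array([-5.65947625e-01,  4.25464670e-01,  1.52401815e+00, -4.44089210e-16,
        1.19210983e+00,  1.23284870e+00]), array([ 2.84504875e-01,  4.28966536e-01,  1.51897963e+00, -4.44089210e-16,
        1.19364649e+00,  2.04930120e+00])]
1 [array([-5.65947625e-01,  4.25464670e-01,  1.52401815e+00, -4.44089210e-16,
        1.19210983e+00, -1.90874395e+00]), array([ 0.28450487,  0.42896654,  1.51897963,  0.        ,  1.19364649,
       -1.09229145])]
above t1.98 p [ 0.567  -0.2592  0.1303] F [-0.4  0.2 -0.3] T [-0.05  0.05  0.01] w0.0852
down t3.07 p [ 0.568  -0.2586  0.0369] F [-0.5  0.4 -0.1] T [-0.03 -0.02 -0.03] w0.0853
grip t3.62 p [ 0.5677 -0.2589  0.0368] F [ 0.2 -1.7  2.4] T [-0.26  0.15  0.02] w0.0291
lift t4.47 p [ 0.5666 -0.2578  0.0593] F [ 0.6  0.4 -4. ] T [ 0.05  0.01 -0.04] w0.0291
```

View pics/lift.png

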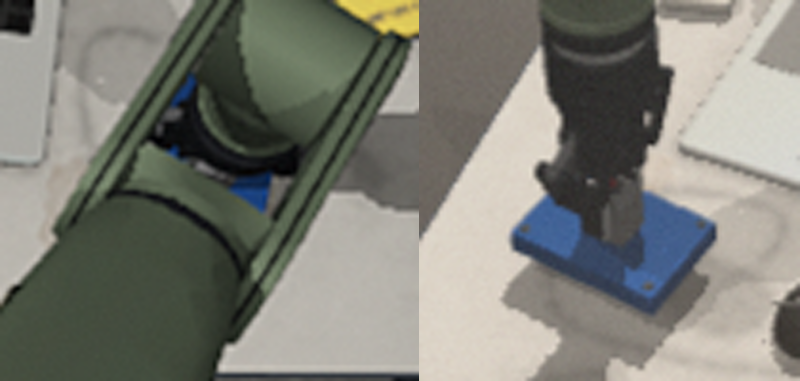

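The lift shows the cover gripped level by its column (side pane: plate at about (615,245), red stem visible). Fz is -4 N, which matches its weight. Next I carry it over the nest.

```bash
python3 - <<'E'
from h import *
from station import env
np.set_printoptions(precision=4,suppress=True)
s=load("side0.npz");print("red side",w(s,(np.array([[178,243],[235,188]])+.5)/11-.5+[310,175],.010)[:,:2])
def rect(z):
    c=env.camera("side");h=cv2.cvtColor(c["color"],cv2.COLOR_RGB2HSV)
    m=(h[...,0]>100)&(h[...,0]<125)&(h[...,1]>120);n,l,stt,_=cv2.connectedComponentsWithStats(m.astype(np.uint8))
    o=[]
    win=np.zeros_like(m)
    p=env.observe()["position"];q=c["rotation"].T@(np.r_[p[:2],z]-c["eye"]);u=c["camera_matrix"]@q;u=(u[:2]/u[2]).astype(int)
    win[u[1]-35:u[1]+35,u[0]-35:u[0]+35]=1
    r=cv2.minAreaRect(w(c,np.argwhere(m&win)[:,::-1],z)[:,:2].astype(np.float32)*1000);print("rect",r,"tcp",p);return c,u
C=np.array([.5709,.2563]);y=-.194;ex=np.array([np.cos(y),np.sin(y)])
G=C-.015*ex
env.movel([.5672,-.2582,.15],speed=.15);env.sleep(.2);rect(.15-.018)
env.movel([.56,0,.15],ori(-.21),speed=.3)
env.movel([*G,.15],ori(y),speed=.3)
env.movel([*G,.085],speed=.1);env.sleep(.3)
c,u=rect(.085-.018);st(env)
cv2.imwrite("pics/hover.png",cv2.resize(c["color"][u[1]-30:u[1]+40,u[0]-45:u[0]+45,::-1],None,fx=8,fy=8,interpolation=cv2.INTER_CUBIC))
E
```

```text
red side [[0.4952 0.2663]
 [0.5032 0.3006]]
rect ((567.8358154296875, -259.6826477050781), (81.28055572509766, 117.98757934570312), 78.474609375) tcp [ 0.5664 -0.2577  0.1484]
rect ((558.1976928710938, 258.62677001953125), (80.34581756591797, 114.87134552001953), 81.17353057861328) tcp [0.5565 0.2594 0.0856]
 t8.74 p [0.5565 0.2594 0.0856] F [-0.1  0.5 -3.6] T [-0.01  0.05  0.02] w0.0290
```

View pics/hover.png

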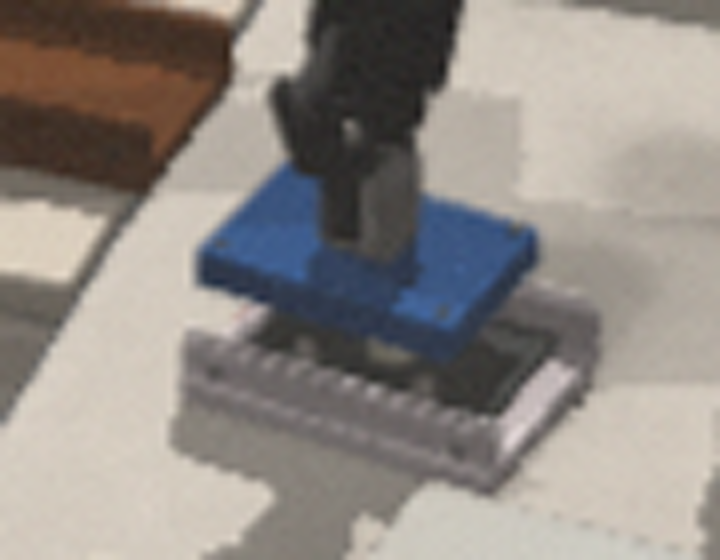

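The hover picture shows the cover square over the nest between the cheeks, its near edge just above the front end, with a dowel visible under it at (305,345). I now lower it by feel.

```bash
python3 - <<'E'
from h import *
from station import env
C=np.array([.5709,.2563]);y=-.194;ex=np.array([np.cos(y),np.sin(y)]);G=C-.0152*ex
env.movel([*G,.070],speed=.06);env.sleep(.2);o=st(env)
for z in np.arange(.068,.058,-.001):
    env.movel([*G,z],speed=.02);env.sleep(.1);o=st(env,"%.3f"%z)
    if o["contact_force"][2]>2: break
c=env.camera("side")
cv2.imwrite("pics/set.png",cv2.resize(c["color"][165:235,300:390,::-1],None,fx=8,fy=8,interpolation=cv2.INTER_CUBIC))
E
```

```text
t9.34 p [0.5563 0.2593 0.0703] F [ 0.1  0.  -3.7] T [-0.01 -0.02 -0.07] w0.0292
0.068 t9.69 p [0.5562 0.2592 0.0682] F [ 1.1 -0.8 -3.5] T [-0.11 -0.06  0.  ] w0.0291
0.067 t10.04 p [0.5564 0.2592 0.068 ] F [-2.5 -2.2  4.2] T [-0.09  0.4   0.06] w0.0291
```

View pics/set.png

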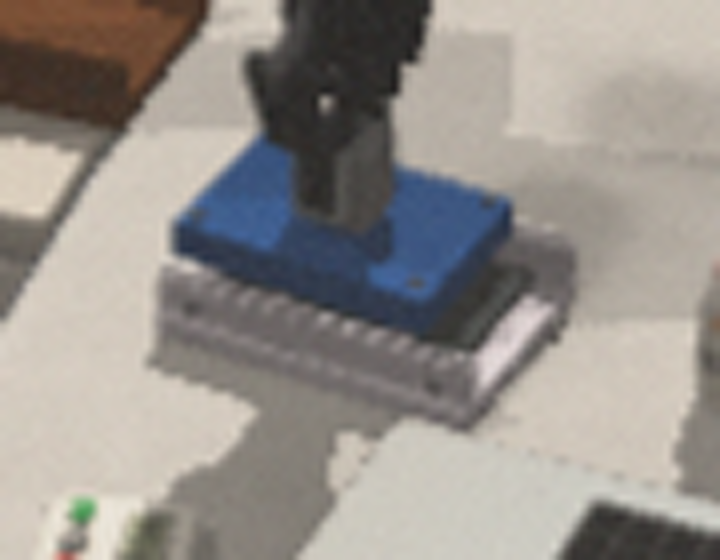

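The plate sits between the cheeks, but it met something about 3 mm above the expected dowel height. Fy is -2.2 N, so it may be touching the left cheek's flare. I'll probe with small -y shifts.

```bash
python3 - <<'E'
from h import *
from station import env
C=np.array([.5709,.2563]);y=-.194;ex=np.array([np.cos(y),np.sin(y)]);ey=np.array([-ex[1],ex[0]])
for dy in(-.0015,-.003):
    G=C-.0152*ex+dy*ey
    env.movel([*G,.070],speed=.05);env.sleep(.15)
    for z in np.arange(.068,.0605,-.001):
        env.movel([*G,z],speed=.03);env.sleep(.2)
        F=np.mean([env.observe()["contact_force"] for _ in range(3)],0)
        if F[2]>3: break
    st(env,"dy %.4f z %.3f"%(dy,z))
    if z<.0655: break
E
```

```text
dy -0.0015 z 0.066 t11.84 p [0.5559 0.2578 0.0666] F [-2.1 -1.3  3.2] T [-0.03  0.34  0.07] w0.0293
dy -0.0030 z 0.064 t14.49 p [0.5555 0.2563 0.0648] F [-3.7 -2.   4.5] T [-0.33  0.62  0.01] w0.0289
```

```bash
python3 - <<'E'
from h import *
from station import env
C=np.array([.5709,.2563]);y=-.194;ex=np.array([np.cos(y),np.sin(y)]);ey=np.array([-ex[1],ex[0]])
for dy in(-.0045,):
    G=C-.0152*ex+dy*ey
    env.movel([*G,.067],speed=.05);env.sleep(.15)
    for z in np.arange(.066,.0585,-.001):
        env.movel([*G,z],speed=.03);env.sleep(.2)
        F=np.mean([env.observe()["contact_force"] for _ in range(3)],0);print("%.3f"%z,F.round(1))
        if F[2]>3: break
    st(env,"dy %.4f z %.3f"%(dy,z))
c=env.camera("side");np.savez("side2.npz",**c)
cv2.imwrite("pics/set2.png",cv2.resize(c["color"][170:225,310:375,::-1],None,fx=10,fy=10,interpolation=cv2.INTER_CUBIC))
E
```

```text
0.066 [-0.1 -0.5 -4. ]
0.065 [-1.2  0.4 -4.5]
0.064 [-3.8 -1.   4.6]
dy -0.0045 z 0.064 t16.24 p [0.5552 0.2549 0.0647] F [-3.8 -1.   4.6] T [-0.33  0.53 -0.01] w0.0291
```

View pics/set2.png

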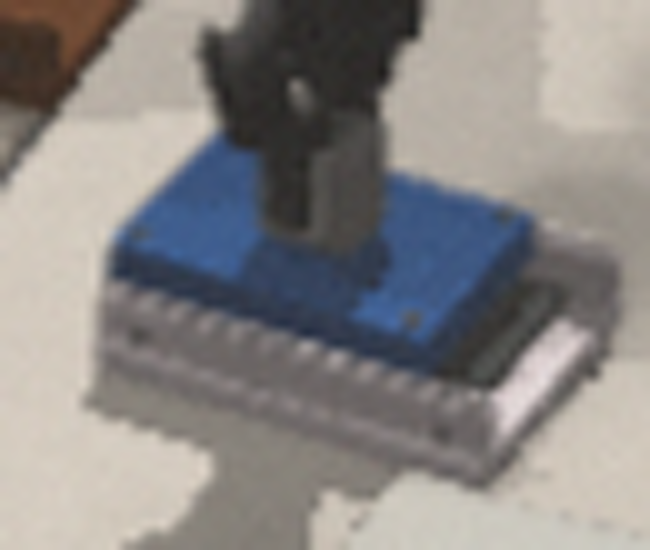

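At -3 and -4.5 mm it stops at the same height, TCP 0.0647, so the underside is at about 28 mm, the dowel-top level. It now rides on the dowels between the cheeks. I'll check the front edge in the same camera.

```bash
python3 - <<'E'
from h import *
np.set_printoptions(precision=4,suppress=True)
c=load("side2.npz");f=lambda p,k,o:(np.array(p)+.5)/k-.5+o
y=-.194;ex=np.array([np.cos(y),np.sin(y)]);ey=np.array([-ex[1],ex[0]]);C=[.5709,.2563]
L=lambda px,z:(w(c,f(px,10,[310,170]),z)[:,:2]-C)@np.c_[ex,ey]*1000
print("cover top corners FL? F-y,F+y?,far+y,far-y",L([[112,240],[222,137],[537,218],[425,342]],.046))
print("cheek -y top outer F,far; +y far",L([[103,283],[497,415],[617,258]],.035))
print("slab far top edge, inner ends",L([[493,440],[592,325]],.012))
s=load("side0.npz")
g=lambda px,z:(w(s,f(px,11,[310,175]),z)[:,:2]-C)@np.c_[ex,ey]*1000
print("slab front top edge",g([[178,270],[265,182]],.012),"slab far",g([[548,430],[662,308]],.012),"red",g([[178,243],[235,188]],.01))
h=cv2.cvtColor(c["color"],cv2.COLOR_RGB2HSV);m=(h[...,0]>100)&(h[...,0]<125)&(h[...,1]>120);m[:165]=0;m[230:]=0;m[:,:300]=0;m[:,390:]=0
r=cv2.minAreaRect(w(c,np.argwhere(m)[:,::-1],.046)[:,:2].astype(np.float32)*1000);print(r)
E
```

```text
cover top corners FL? F-y,F+y?,far+y,far-y [[-74.6636 -41.5285]
 [-71.9486  30.8127]
 [ 45.5575  39.1332]
 [ 44.761  -42.657 ]]
cheek -y top outer F,far; +y far [[-72.722  -51.3319]
 [ 77.1944 -53.728 ]
 [ 73.2309  45.345 ]]
slab far top edge, inner ends [[ 69.2488 -38.8481]
 [ 69.7884  35.6015]]
slab front top edge [[-67.6183 -20.0088]
 [-66.813   35.425 ]] slab far [[ 70.9548 -38.4514]
 [ 73.9564  34.6092]] red [[-76.1546  -4.8203]
 [-75.0031  30.4117]]
((555.6923828125, 255.30755615234375), (78.12908935546875, 116.3348617553711), 80.33768463134766)
```

The side camera puts the cover's front edge at about -74.7 mm and the nest front between -72.7 and -75.6 mm, so it is flush. Laterally the channel centre is near -3.2 mm in my frame. I now slide with light pressure and watch for Fz to drop.

```bash
python3 - <<'E'
from h import *
from station import env
C=np.array([.5709,.2563]);y=-.194;ex=np.array([np.cos(y),np.sin(y)]);ey=np.array([-ex[1],ex[0]])
P=lambda x,z,dy=-.0034:[*(C+x*ex+dy*ey),z]
rd=lambda:np.mean([(env.sleep(.02),env.observe())[1]["contact_force"] for _ in range(4)],0)
env.movel(P(-.0152,.0635),speed=.02);st(env,"start")
x=-.0152;R=np.c_[ex,ey]
while x<.010:
    x+=.002 if x<-.006 else .001
    env.movel(P(x,.0635),speed=.02);F=rd();o=env.observe()
    print("x%.4f"%x,"Fl",(F[:2]@R).round(1),"Fz %.1f"%F[2],"z %.4f"%o["position"][2],"t%.1f"%o["time_s"])
    if F[2]<-1 or np.abs(F).max()>25: break
E
```

```text
start t16.54 p [0.5553 0.255  0.0647] F [-6.  -4.5  8.8] T [-0.79  0.81 -0.03] w0.0290
x-0.0132 Fl [-7.1 -3.7] Fz 10.3 z 0.0647 t16.9
x-0.0112 Fl [-7.6 -2.6] Fz 9.8 z 0.0647 t17.2
x-0.0092 Fl [-7.4 -1.6] Fz 10.0 z 0.0647 t17.5
x-0.0072 Fl [-7.5 -0.8] Fz 9.9 z 0.0647 t17.8
x-0.0052 Fl [-6.7 -0.4] Fz 9.6 z 0.0647 t18.1
x-0.0042 Fl [-8.7 -0.3] Fz 9.8 z 0.0647 t18.4
x-0.0032 Fl [-7.5 -0.3] Fz 9.1 z 0.0646 t18.8
x-0.0022 Fl [-6.6  0. ] Fz 7.5 z 0.0642 t19.1
x-0.0012 Fl [ 0.3 -0.1] Fz -4.3 z 0.0624 t19.4
```

It dropped at x = -1.2 mm with lateral forces gone. Now I press it down.

```bash
python3 - <<'E'
from h import *
from station import env
C=np.array([.5709,.2563]);y=-.194;ex=np.array([np.cos(y),np.sin(y)]);ey=np.array([-ex[1],ex[0]])
P=lambda x,z,dy=-.0034:[*(C+x*ex+dy*ey),z]
rd=lambda:np.mean([(env.sleep(.02),env.observe())[1]["contact_force"] for _ in range(4)],0)
R=np.c_[ex,ey];x=-.0004
for z in np.arange(.0625,.0515,-.001):
    env.movel(P(x,z),speed=.02);F=rd();o=env.observe()
    print("z%.4f"%z,"Fl",(F[:2]@R).round(1),"Fz %.1f"%F[2],"z %.4f"%o["position"][2],"T",o["ft_torque"].round(2),"t%.1f"%o["time_s"])
    if F[2]>16 or np.abs(F[:2]).max()>12: break
E
```

```text
z0.0625 Fl [0.  0.7] Fz -3.8 z 0.0621 T [ 0.02  0.02 -0.  ] t19.7
z0.0615 Fl [-0.1  0.1] Fz -4.1 z 0.0615 T [0.01 0.01 0.02] t20.0
z0.0605 Fl [ 0.1 -0.1] Fz -3.9 z 0.0605 T [0.06 0.02 0.04] t20.3
z0.0595 Fl [-1.6 -0.5] Fz -0.0 z 0.0600 T [-0.14  0.35 -0.  ] t20.7
z0.0585 Fl [-2.2 -1.3] Fz 2.2 z 0.0588 T [-0.15  0.43  0.01] t21.0
z0.0575 Fl [-2.2 -1.4] Fz 3.6 z 0.0578 T [-0.27  0.55 -0.02] t21.3
z0.0565 Fl [-3.6 -2. ] Fz 6.2 z 0.0570 T [-0.27  0.73 -0.01] t21.6
z0.0555 Fl [-4.1 -2.4] Fz 6.8 z 0.0563 T [-0.34  0.82  0.01] t21.9
z0.0545 Fl [-4.5 -2.9] Fz 8.2 z 0.0556 T [-0.32  0.93  0.04] t22.2
z0.0535 Fl [-5.3 -3.3] Fz 10.9 z 0.0549 T [-0.39  1.03  0.03] t22.6
z0.0525 Fl [-7.8 -4.2] Fz 14.8 z 0.0548 T [-0.63  1.26 -0.05] t22.9
z0.0515 Fl [-10.   -4.8] Fz 20.0 z 0.0547 T [-0.7   1.57 -0.05] t23.2
```

It is home: the TCP went from 0.0647 to 0.0547, a 10 mm drop, and stopped there, with the spring picked up over about 5.5 mm. I'll relieve the side load, look once more and check that it holds steady.

```bash
python3 - <<'E'
from h import *
from station import env
C=np.array([.5709,.2563]);y=-.194;ex=np.array([np.cos(y),np.sin(y)]);ey=np.array([-ex[1],ex[0]])
rd=lambda:np.mean([(env.sleep(.02),env.observe())[1]["contact_force"] for _ in range(5)],0)
R=np.c_[ex,ey];x,dy=-.0004,-.0034
for i in range(3):
    x-=.0006;dy-=.0003
    env.movel([*(C+x*ex+dy*ey),.0515],speed=.02);F=rd();o=env.observe()
    print("x%.4f"%x,"Fl",(F[:2]@R).round(1),"Fz %.1f"%F[2],"p",o["position"].round(4),"T",o["ft_torque"].round(2))
    if abs(F[:2]@R)[0]<4: break
env.sleep(1);F=rd();st(env,"end");print(F.round(1))
c=env.camera("side");cv2.imwrite("pics/home.png",cv2.resize(c["color"][165:230,305:380,::-1],None,fx=9,fy=9,interpolation=cv2.INTER_CUBIC))
cv2.imwrite("pics/full.png",c["color"][:,:,::-1])
E
```

```text
x-0.0010 Fl [-7.9 -3.7] Fz 18.0 p [0.5699 0.2532 0.0548] T [-0.68  1.48 -0.06]
x-0.0016 Fl [-5.8 -3. ] Fz 16.2 p [0.5699 0.2531 0.0548] T [-0.64  1.22  0.01]
x-0.0022 Fl [-4.6 -2.7] Fz 15.4 p [0.5699 0.2531 0.0548] T [-0.46  1.   -0.06]
end t25.27 p [0.5699 0.2531 0.0548] F [-4.5 -1.8 15.5] T [-0.51  1.07 -0.01] w0.0290
[-4.9 -1.6 15. ]
```

View pics/home.png

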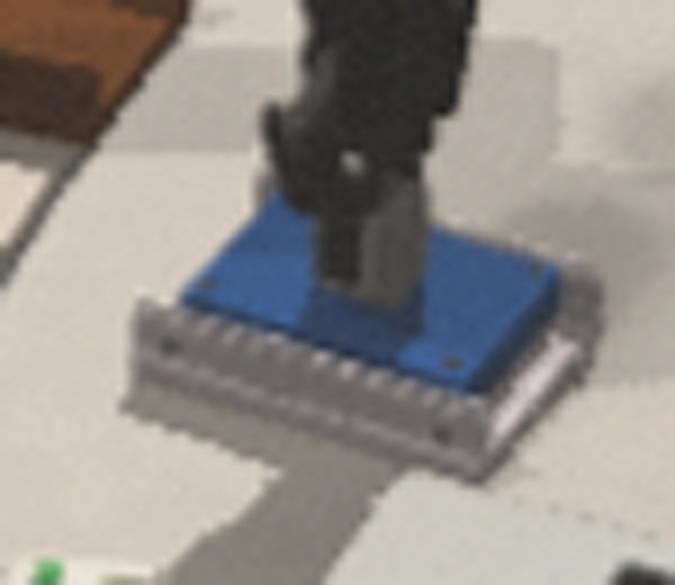

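View pics/full.png

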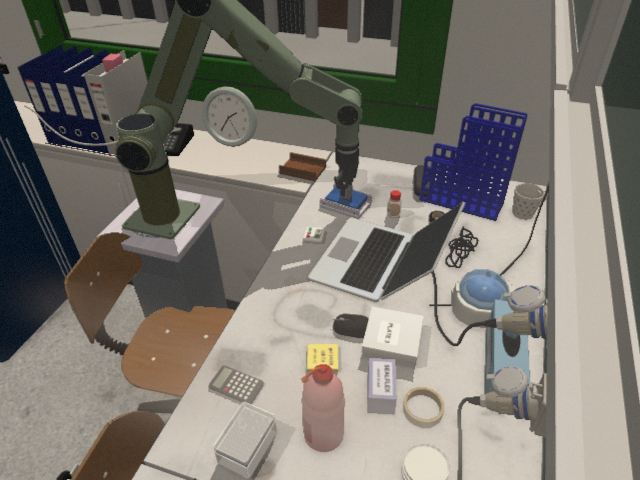

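The plate sits low and level between the cheeks (home.png around (370,300)). In the full view the timer (314,235), bottle (395,203) and calculator (236,384) have not moved. I'll add a little press margin and hand in.

```bash
python3 - <<'E'
from h import *
from station import env
C=np.array([.5709,.2563]);y=-.194;ex=np.array([np.cos(y),np.sin(y)]);ey=np.array([-ex[1],ex[0]])
env.movel([*(C-.0026*ex-.0045*ey),.0505],speed=.02);env.sleep(.5);st(env,"final")
env.close_job()
E
```

```text
final t26.07 p [0.5699 0.2531 0.0548] F [-5.7 -1.7 19.4] T [-0.64  1.27 -0.02] w0.0289
the job is handed in; nothing more can be done
```

The cover is fully home on the four dowels, and I handed the job in at 26 s with the arm still gripping the column and pressing it down. I gripped it by the grey column, set it on the dowel tops flush with the red-marked front end, slid it about 14 mm until it dropped, and pressed it home.

**Last checks**
- **Height:** the tool came down 9.9 mm from riding height (0.0647 to 0.0548 m), against the 10 mm expected. It did not move as the push rose from 11 to 20 N.
- **Gauge:** the spring was felt over about 5.5 mm of travel. I could not read the stem itself in the images.
- **Hold:** the final push reads 19 N. The cover looks level and low between the cheeks in the last side view.
- **Other items:** timer, bottle and calculator look unmoved in the same view.

**What disagreed**
- **Sideways position:** the camera's estimate of the nest centre was about 3 mm off. The first set-down touched a cheek's flare 3 mm too high, so I lifted the cover slightly and corrected it by feel before sliding.
- **Front edge:** it was flush only to within about 2 mm by camera, because the image marks for the nest's front end differed by about 3 mm.
- **Side load:** about 6 N remains at the end. I eased it from about 11 N but did not remove it.

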